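Start the tool rest's wooden bolt in its thread

ROBOT

A 6-joint arm with a two-finger parallel gripper is mounted at the origin on the work surface. World frame = base frame: x ahead of the robot, y to its left, z up, the work surface at z = 0. Lengths are in m, angles in rad, forces in N, time in s.
With the tool pointing down it reaches from about 0.325 to 0.9 m from the base axis. Payload 3.5 kg.
Tool frame: the origin (TCP) lies between the finger pads; the fingertips stand 17 mm ahead of it and the grasp point (between the pads) lies 2 mm behind it (ctrl.tips_ahead is the z of the fingertips in the tool frame, in m); z points along the fingers, y is the line along which they close (so a half turn about z gives the same grasp; the last joint's range is limited). The gripper opens to 85 mm and grips with 20 to 120 N. Pads are 22 mm wide; open, the fingers measure 114 mm over their backs; the gripper's body (76 mm by 85 mm) begins 54 mm behind the grasp point. The pads swing forward as they close: fully open they stand 13 mm farther back than shut.
Start: joints at [1.06, 0.276, -0.026, 1.268, 0, 1.467], TCP at [0.248, 0.574, 0.248] pointing down, gripper open.
Joint ranges: [-3.12, 3.12], [-0.85, 1.88], [-1.08, 1.24], [-1.95, 2.15], [-1.57, 1.53], [-3.14, 3.14]. Speed limits (rad/s): [2.57, 2.57, 3.14, 3.14, 3.14, 3.14].

INTERFACE

Orientations are given as a unit quaternion [x, y, z, w].
In Python, from plant import ctrl gives the robot as it stands. The module is installed in compiled form; this text tells all that it offers.
- The arm moves only by the shell command python3 -m inch 'ROWS' [FORCE]. ROWS is JSON, a list of rows, each a list of 3 entries, a list of its own where there are three numbers: the closure, from 0 (fully open) to 1 (shut), then the shift along the tool's x, y, z scaled (see below), then the turn about the tool's z scaled (see below). In form: [[grip, [tx, ty, tz], twist], ...]. A call has 1 to 20 rows; each row shifts and turns the commanded pose from where the row before left it, along the tool's axes as they then stand; what a row does not reach is not made up. The controller multiplies each number of a shift by 20 mm and each number of a turn by 2 pi rad. A row lasts 1/10 s, in which the tool goes at most 50 mm and 8.59 degrees, less where a joint would pass 70% of its speed; a pose out of reach is approached as far as the arm can. A call with a number of a shift or a turn outside -1 to 1 is refused whole. A call with a gripper value outside its range is refused whole. The fingers move at their own pace and stop on an object; FORCE is the grip in N (left out, the last holds). Time passes only in rows, so rows that do not move let the fingers close. It gives the time, the measured TCP pose, the force, the opening and the grip force at its end, in the units of the state.
- ctrl.state(): the state, without advancing time (a new reading comes with each control period).
- ctrl.read_camera(name): name is "scene" or "side" or "wrist"; returns the picture (420x560x3 uint8, red, green, blue); there is no depth.
- ctrl.get_calibration(name): a dict with "mtx" (3x3 intrinsics, pixels), "k1" (the pictures are not rectified: a ray, as slopes to the right and down, at radius r is drawn at 1 + k1 r^2 times it, then the intrinsics apply), "world_to_cam" (4x4, takes a point from world to camera coordinates). Camera axes: x right, y up, looking along -z (the intrinsics and any distortion apply to the point x, -y, -z); pixel columns grow to the right and rows downward; lengths in m; the calibration is good to about 2 mm. A picture is of the moment at which its call begins: read the wrist's pose just before it. get_calibration takes no time and is no camera call; for the wrist camera it gives the pose at the moment of the call.
- ctrl.job_done(): hands the job in; it is judged then, once.
The state is a dict: "t": time; "joint_pos": joint angles; "qd": joint speeds; "joint_efforts": joint torques, N m; "tool_pos": TCP position; "ee_rot": TCP orientation; "force": force on the tool from outside, world axes, zero at the start; "moment": the same for the moment, N m; "opening": finger opening in m; "gripper_force": force on a finger pad.
Only numpy, scipy, OpenCV 4.12 (cv2) and the standard library are available. Lean on these libraries where they do the work, as an engineer would, in place of code of your own. Each camera call takes 0.05 s, during which the arm holds its last target. There are 200 camera calls.

TASK

Start the big wooden bolt that clamps the lathe's tool rest to its block: turn its knob backward (counter-clockwise seen from above) until you feel the bolt drop into the start of its thread, then turn it forward (clockwise) one full turn from there, and no farther than that. Finish while still holding the knob in the gripper, with the bolt standing still: do not let go of it at the end. Leave the bowl, beaker, spare bolt and gouge round about where they are.

Things in the scene. Friction and masses are not known exactly. Their poses are not given: they have to be found in the camera images.
- bolt_knob (a point): Centre, half-way up, of the bolt's round light-wood knob, 44 mm across, 34 mm tall, on an upright 29 mm shank. Grip it across its diameter from above at any angle. About 119 mm above the bench at the start. A 17 mm dark rib on its top points from the axis along this point's x axis and shows its turning; z is up. Bolt weight about 3.5 N; it needs about 0.03 N m to turn.
- rest_block: Hardwood block 150 x 120 x 60 mm fixed to the bench, origin under its middle, on the bolt's axis; z up. On it an 8 mm steel foot (top 68 mm above the bench, knob's underside 34 mm above that at the start). A steel rest bar 200 mm long along y lies 112 mm out along +x, top 102 mm above the bench. Place and yaw vary.
- bolt_turn (a joint): Angle of the bolt about its upright axis, rad, growing clockwise seen from above (forward, screwing in), counted through full turns; 0 to 0.3 at the start. It stays where it is left. How far back the thread's end lies is not known beforehand: 0.4 to 1.5 rad.
- bolt_drop (a joint): Bolt's sinking, m, down positive; about 0.001 at the start. Captive: it only turns and slides, -3 to 29 mm. Right-handed, 8 mm a turn, 1 mm play. Backward it climbs the thread, then clears the thread's end and can drop 7 to 8 mm by its weight (a firm grip holds it up until the hand eases down or opens). Forward then sinks it 8 mm a turn. A gripping hand must follow its climb and sinking.
- bowl_mid (a point): Centre, half-way up, of a shallow turned wooden bowl, 110 mm across and 50 mm tall, standing beside the block. To be left alone.
- beaker_mid (a point): Centre, half-way up, of a dark turned wooden beaker, 68 mm across and 75 mm tall, standing beside the block. To be left alone.
- spare_bolt_mid (a point): Centre, half-way up, of a loose spare wooden bolt that stands upside down on its 44 mm knob, 74 mm tall, shank upward. Not the bolt to be turned; to be left alone.
- gouge_mid (a point): Middle of a turning gouge 260 mm long with a wooden handle, about 25 mm thick, lying on the bench on the robot's side of the block. To be left alone.

How it is judged:
On the way, in this order (a step that is already met when the one before it is completed fails the run):
1. the bolt has been turned backward until it dropped into the start of its thread (sunk more than 5 mm without having been turned forward) (value of joint bolt_drop above 0.005 m and value of joint bolt_turn below 0.5 rad), for 0.2 s.
2. it has then been turned forward about one turn (sunk 13.6 to 18.4 mm; one turn is 16 mm), the fingers on the knob (value of joint bolt_drop between 0.0136 and 0.0184 m and value of joint bolt_turn above 3 rad and contact force between the fingers and bolt_turn above 2 N), for 0.2 s.
At the end, for the whole second after the job is handed in: The bolt has sunk 13.6 to 18.4 mm (one turn past the drop, give or take 0.3 turn), stands still, and the fingers still press on its knob with more than 2 N (all of step 2 and velocity of joint bolt_turn between -0.2 and 0.2 rad/s and velocity of joint bolt_drop between -0.005 and 0.005 m/s); the arm keeps its last pose, push and grip.
It fails at once if the bolt is screwed in much farther than one turn (sunk more than 21 mm) (value of joint bolt_drop above 0.021 m).
It fails at once if the bowl, beaker, spare bolt or gouge is moved more than 30 mm (distance of any of bowl_mid, beaker_mid, spare_bolt_mid, gouge_mid from where it was at the start of the episode above 0.03 m).
It also fails if it takes over 70 s, if anything falls off the work surface, if the arm or the gripper's body presses on something with over 40 N, if the wrist force passes 120 N, or if a joint passes its speed limit or range.

## Working session

There is one attempt and no reset: what is moved stays moved. The work goes in short steps, Python scripts to look and compute and a shell command to move; the robot and the scene stay as the last step left them, time stands still between calls to the robot, and variables do not carry over. Pictures are saved under pics/ and viewed, at most 10 in all, crops included, and the job is handed in when it is done.

```bash
mkdir -p pics; cat > h.py <<'E'
import numpy as np, cv2
from plant import ctrl
def save(n,f):
    c=ctrl.get_calibration(n); im=ctrl.read_camera(n); cv2.imwrite('pics/'+f+'.png',im[:,:,::-1]); np.savez('pics/'+f+'.npz',im=im,mtx=c['mtx'],k1=c['k1'],w=c['world_to_cam'])
def ray(f,u,v):
    d=np.load('pics/'+f+'.npz'); K=d['mtx'];k=float(d['k1']);W=d['w']
    p=cv2.undistortPoints(np.array([[[u,v]]],float),K,np.array([k,0,0,0.]))[0,0]
    R=W[:3,:3];o=-R.T@W[:3,3]; r=R.T@np.array([p[0],-p[1],-1]); return o,r/np.linalg.norm(r)
def plane(f,u,v,z):
    o,r=ray(f,u,v); return o+r*(z-o[2])/r[2]
def tri(*a):
    A=0;b=0
    L=[ray(*x) for x in a]
    for o,r in L:
        P=np.eye(3)-np.outer(r,r);A=A+P;b=b+P@o
    x=np.linalg.solve(A,b); return x,[np.linalg.norm((np.eye(3)-np.outer(r,r))@(x-o)) for o,r in L]
E
python3 - <<'E'
from h import *
for n in('scene','side','wrist'): save(n,n+'0')
a=[np.load('pics/%s0.npz'%n)['im'] for n in('scene','side')]
s=ctrl.state();print(s)
for n in('scene','side','wrist'):
    o,r=ray(n+'0',280,210);print(n,o,r)
E
```

```text
{'t': 0.15, 'joint_pos': array([ 1.05959983e+00,  2.76961654e-01, -2.75770673e-02,  1.26800466e+00,
       -4.83890084e-07,  1.46738562e+00]), 'qd': array([-0.00020266, -0.00232954,  0.00350849,  0.00076272,  0.00018893,
       -0.00018404]), 'joint_efforts': array([-4.13317798e-05, -4.46058440e+01,  2.95637476e+01,  1.05896083e-02,
       -1.19196175e-04, -4.00416042e-06]), 'tool_pos': array([0.24758628, 0.57322681, 0.24740918]), 'ee_rot': array([ 2.02483033e-01,  9.79285381e-01, -8.32676470e-04, -2.64001858e-04]), 'force': array([ 0.04628077,  0.6153043 , -0.4241151 ]), 'moment': array([0.01858695, 0.03157874, 0.00174591]), 'gripper_force': 0.0, 'opening': 0.085482610367316}
scene [ 0.98752527 -0.34782567  0.87143479] [-0.40643357  0.4206253  -0.81110179]
side [ 0.35612126 -0.41507928  0.68059519] [ 0.27213568  0.61169605 -0.7428123 ]
wrist [0.18013723 0.60277527 0.37241753] [ 0.25468294 -0.0962591  -0.9622218 ]
```

View pics/scene0.png

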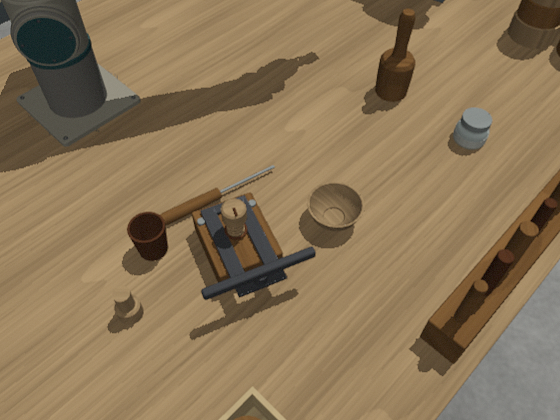

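View pics/side0.png

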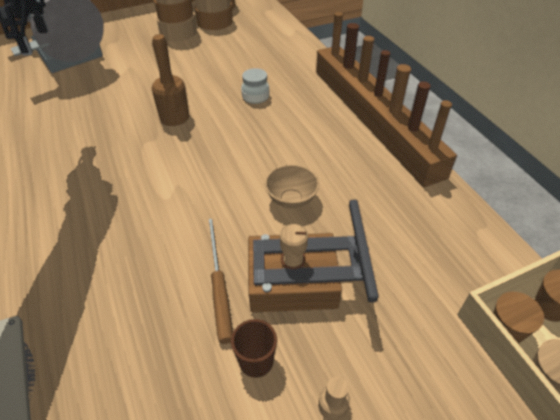

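The scene view shows the knob top near (234,206), and the side view shows it near (293,233). In the scene view the bowl is at (335,207), the beaker at (149,235), the spare bolt at (126,305) and the gouge at (215,195).

```bash
python3 - <<'E'
from h import *
a=np.load('pics/scene0.npz')['im'][180:260,190:290];b=np.load('pics/side0.npz')['im'][205:285,245:345]
v=np.vstack([cv2.resize(x,None,fx=3.7*2,fy=3.7,interpolation=cv2.INTER_CUBIC) if 0 else cv2.resize(x,(370*1,296)) for x in(a,b)])
cv2.imwrite('pics/crop0.png',np.hstack([v[:296],v[296:]])[:,:,::-1])
x,e=tri(('scene0',234,205),('side0',293,232));print('top approx',x,e)
for n,s,d in(('bowl',(335,190),(292,178)),('beaker',(148,225),(255,335)),('spare',(124,295),(339,385))): print(n,tri(('scene0',*s),('side0',*d)))
print('gouge',plane('scene0',165,220,.012),plane('scene0',273,169,.01))
print('bar',tri(('scene0',314,252),('side0',353,203)),tri(('scene0',206,293),('side0',373,296)))
E
```

```text
top approx [ 0.55585936 -0.0140505   0.13434047] [np.float64(0.0010719204706904333), np.float64(0.0010719204706903466)]
bowl (array([0.63336763, 0.16169465, 0.07391243]), [np.float64(0.00846258409388623), np.float64(0.008462584093886253)])
beaker (array([ 0.4457553 , -0.12425463,  0.07734218]), [np.float64(0.0001533804633068106), np.float64(0.00015338046330678744)])
spare (array([ 0.52322278, -0.2347706 ,  0.06851589]), [np.float64(0.00022759414019476185), np.float64(0.00022759414019473212)])
gouge [ 0.41507702 -0.0754946   0.012     ] [0.47164368 0.16401924 0.01      ]
bar (array([0.69811993, 0.0352914 , 0.0886331 ]), [np.float64(0.0005125547147800955), np.float64(0.0005125547147800704)]) (array([ 0.62765545, -0.14456003,  0.09255814]), [np.float64(0.00037086879191738903), np.float64(0.00037086879191733764)])
```

View pics/crop0.png

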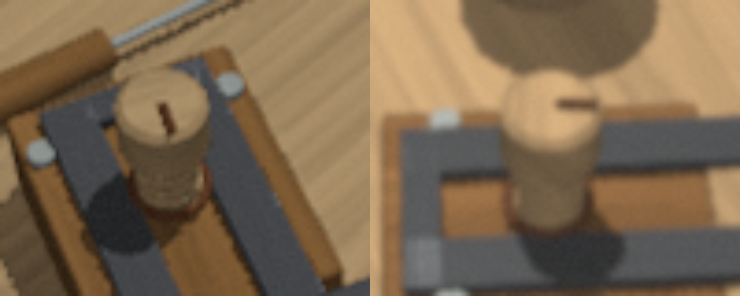

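The knob axis is near (0.556, -0.014) with its top at 0.134 m; the text implies 0.136. The bar and the other objects are clear of the fingers at that height. I'm moving toward it now.

```bash
python3 -m inch '[[0,[-0.9,-0.73,0],0],[0,[-0.9,-0.73,0],0],[0,[-0.9,-0.73,0],0],[0,[-0.9,-0.73,0],0],[0,[-0.9,-0.73,0],0],[0,[-0.9,-0.73,0],0],[0,[-0.9,-0.73,0],0],[0,[-0.9,-0.73,0],0],[0,[-0.9,-0.73,0],0],[0,[-0.9,-0.73,0],0],[0,[-0.9,-0.73,0],0],[0,[-0.9,-0.73,0],0],[0,[-0.9,-0.73,0],0],[0,[-0.9,-0.73,0],0],[0,[-0.9,-0.73,0],0],[0,[-0.9,-0.73,0],0],[0,[-0.9,-0.73,0],0],[0,[-0.9,-0.73,0],0],[0,[-0.9,-0.73,0],0],[0,[-0.9,-0.73,0],0]]' 
python3 -m inch '[[0,[-0.9,-0.73,0],0],[0,[-0.9,-0.73,0],0],[0,[-0.9,-0.73,0],0],[0,[-0.9,-0.73,0],0],[0,[-0.9,-0.73,0],0],[0,[-0.9,-0.73,0],0],[0,[-0.9,-0.73,0],0],[0,[-0.9,-0.73,0],0],[0,[-0.6,-0.36,0],0],[0,[0,0,0],-0.0228],[0,[0,0,0],-0.0228],[0,[0,0,0],-0.0228],[0,[0,0,0],-0.0228],[0,[0,0,0],-0.0228],[0,[0,0,0],-0.0228],[0,[0,0,0],-0.0228],[0,[0,0,0],-0.0228],[0,[0,0,0],-0.0228],[0,[0,0,0],0]]'
python3 - <<'E'
from h import *
print(ctrl.state()['joint_pos'],ctrl.tips_ahead,ctrl.state()['tool_pos'])
save('wrist','w1')
x=np.array([.556,-.014,.135,1]);d=np.load('pics/w1.npz');c=d['w']@x;p=np.array([c[0],-c[1],-c[2]]);print(d['mtx']@(p/p[2]))
E
```

```text
t: 2.15
tool_pos: [0.4626, 0.162, 0.248]
ee_rot: [0.202, 0.979, -0.0, -0.0]
force: [0.4, 0.1, 0.2]
opening: 0.0853
gripper_force: 0.0
t: 4.05
tool_pos: [0.5564, -0.0124, 0.2481]
ee_rot: [-0.427, 0.904, 0.0, -0.0]
force: [0.6, 0.5, 0.1]
opening: 0.0851
gripper_force: 0.0
[-1.38589866e-01  1.56066533e-01 -1.77344005e-01  1.23802600e+00
  2.43268710e-04 -1.02024102e+00] 0.017 [ 0.55638211 -0.01241465  0.24807229]
[274.29703829 216.06426745   1.        ]
```

View pics/w1.png

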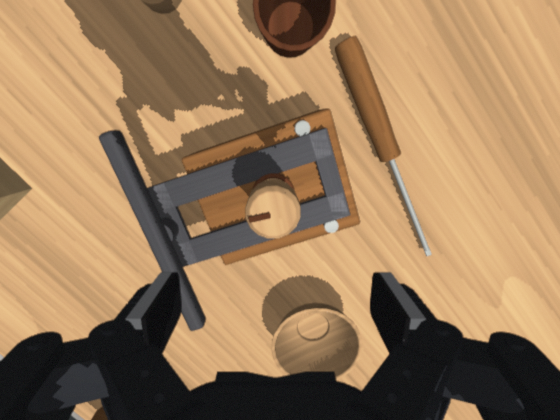

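The wrist view shows the knob's top at about (273,210), against a prediction of (274,216). The dark rib points left to (258,216), and the fingers are clear on both sides.

```bash
python3 - <<'E'
from h import *
im=np.load('pics/w1.npz')['im'].astype(int)[175:245,235:315]
hsv=cv2.cvtColor(im.astype(np.uint8),cv2.COLOR_RGB2HSV)
g=cv2.GaussianBlur(cv2.cvtColor(im.astype(np.uint8),cv2.COLOR_RGB2GRAY),(5,5),0)
print(cv2.HoughCircles(g,cv2.HOUGH_GRADIENT,1,50,param1=80,param2=12,minRadius=20,maxRadius=34))
m=((hsv[:,:,2]>170)).astype(np.uint8);n,l,s,c=cv2.connectedComponentsWithStats(m);print(s[1:],c[1:]+[235,175])
for uv in((274,210),):
  x,e=tri(('scene0',234,206.5),('side0',293.6,232.5),('w1',*uv));print(x,e,plane('w1',*uv,.135))
s=ctrl.state();from scipy.spatial.transform import Rotation as R
M=R.from_quat(s['ee_rot']).as_matrix();print(M.T@(x-s['tool_pos'])/.02,M.round(2))
E
```

```text
[[[37.5 33.5 28.9]]]
[[  62   12   18   10   94]
 [  14   14   51   50 1832]
 [  58   63   22    7   85]] [[306.24468085 191.87234043]
 [275.0360262  213.22543668]
 [306.48235294 242.12941176]]
[ 0.5557048  -0.01561955  0.13229095] [np.float64(0.0016274859945881056), np.float64(0.0013067033560954769), np.float64(0.002600199251595515)] [ 0.55309711 -0.01788199  0.135     ]
[ 0.14271804 -0.07705704  5.7915945 ] [[-0.64 -0.77 -0.  ]
 [-0.77  0.64  0.  ]
 [ 0.    0.   -1.  ]]
```

```bash
python3 -m inch '[[0,[0.2,-0.04,0.9],0],[0,[0,0,0.9],0],[0,[0,0,0.9],0],[0,[0,0,0.9],0],[0,[0,0,0.9],0],[0,[0,0,0.9],0],[0,[0,0,0.6],0],[0,[0,0,0.6],0],[0,[0,0,0],0]]'
python3 -m inch '[[0.3,[0,0,0],0],[0.5,[0,0,0],0],[0.7,[0,0,0],0],[1,[0,0,0],0],[1,[0,0,0],0],[1,[0,0,0],0],[1,[0,0,0],0],[1,[0,0,0],0]]' 25
python3 - <<'E'
from h import *
s=ctrl.state();print(s['tool_pos'],s['moment'],s['joint_pos'][5])
save('wrist','w2')
E
```

```text
t: 5.0
tool_pos: [0.5533, -0.0161, 0.1146]
ee_rot: [-0.426, 0.905, 0.001, -0.001]
force: [-0.7, 0.2, -1.0]
opening: 0.0852
gripper_force: 0.0
t: 5.8
tool_pos: [0.5555, -0.0166, 0.1171]
ee_rot: [-0.427, 0.904, -0.001, 0.001]
force: [0.9, -0.9, 5.7]
opening: 0.0435
gripper_force: 28.5
[ 0.55549919 -0.01657577  0.11708984] [-0.1474993  -0.17180782 -0.00915372] -1.0275167225968338
```

View pics/w2.png

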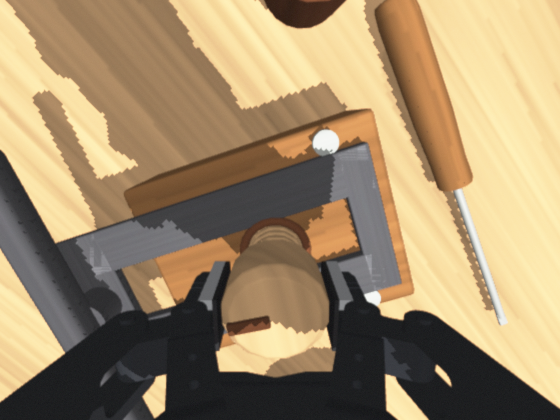

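The knob is gripped: rib at (248,326) between the pads, opening 43.5 mm, and the tool pressing lightly down. I'll turn backward in steps and watch the tool height.

```bash
python3 -m inch '[[1,[0,0,0],-0.016],[1,[0,0,0],-0.016],[1,[0,0,0],-0.016],[1,[0,0,0],0],[1,[0,0,0],0]]'
for i in 1; do python3 -m inch '[[1,[0,0,0],-0.016],[1,[0,0,0],-0.016],[1,[0,0,0],0],[1,[0,0,0],0]]'; done
python3 -m inch '[[1,[0,0,0],-0.016],[1,[0,0,0],-0.016],[1,[0,0,0],0],[1,[0,0,0],0]]'
python3 -c "
from plant import ctrl;s=ctrl.state();print(s['tool_pos'],s['moment'],s['joint_pos'][5])"
```

```text
t: 6.35
tool_pos: [0.5556, -0.0166, 0.1175]
ee_rot: [-0.558, 0.83, -0.001, 0.001]
force: [0.1, 0.5, 7.4]
opening: 0.0431
gripper_force: 28.8
t: 6.75
tool_pos: [0.5557, -0.0167, 0.1176]
ee_rot: [-0.638, 0.77, -0.001, 0.001]
force: [-0.4, 0.4, 8.1]
opening: 0.043
gripper_force: 28.8
t: 7.15
tool_pos: [0.5558, -0.0167, 0.1179]
ee_rot: [0.712, -0.702, 0.001, -0.001]
force: [-1.2, -0.4, 10.0]
opening: 0.0431
gripper_force: 28.9
[ 0.55580048 -0.01671448  0.11790284] [-0.11259616  0.11117895  0.01882951] -1.731383372501268
```

It has climbed 0.8 mm over 0.7 rad, which matches the pitch. I'll continue.

```bash
python3 -m inch '[[1,[0,0,-0.04],-0.014],[1,[0,0,0],-0.014],[1,[0,0,0],0],[1,[0,0,0],0]]'
python3 -m inch '[[1,[0,0,0],-0.014],[1,[0,0,0],-0.014],[1,[0,0,0],0],[1,[0,0,0],0]]'
python3 -m inch '[[1,[0,0,0],-0.014],[1,[0,0,0],-0.014],[1,[0,0,0],0],[1,[0,0,0],0]]'
```

```text
t: 7.55
tool_pos: [0.5558, -0.0167, 0.1181]
ee_rot: [0.771, -0.637, 0.001, -0.001]
force: [0.6, -0.5, 7.0]
opening: 0.0431
gripper_force: 28.6
t: 7.95
tool_pos: [0.5559, -0.0167, 0.1183]
ee_rot: [0.824, -0.566, 0.001, -0.001]
force: [0.9, -1.3, 6.9]
opening: 0.0431
gripper_force: 28.7
t: 8.35
tool_pos: [0.5555, -0.0161, 0.1166]
ee_rot: [0.871, -0.492, 0.001, -0.001]
force: [6.5, 0.5, -5.7]
opening: 0.0431
gripper_force: 27.6
```

The load reversed between 1.06 and 1.23 rad: the upward push is gone and the bolt now hangs in the grip. I'll ease down.

```bash
python3 -m inch '[[1,[0,0,0.05],-0.008],[1,[0,0,0.05],0],[1,[0,0,0.05],0],[1,[0,0,0.05],0],[1,[0,0,0],0],[1,[0,0,0],0]]'
python3 -m inch '[[1,[0,0,0.05],0],[1,[0,0,0.05],0],[1,[0,0,0],0],[1,[0,0,0],0]]'
```

```text
t: 8.95
tool_pos: [0.5557, -0.0165, 0.1129]
ee_rot: [0.882, -0.471, 0.001, -0.0]
force: [4.9, -0.3, -3.9]
opening: 0.0432
gripper_force: 27.6
t: 9.35
tool_pos: [0.5558, -0.0165, 0.1113]
ee_rot: [0.882, -0.471, 0.001, -0.0]
force: [5.5, -1.1, -1.1]
opening: 0.0435
gripper_force: 27.8
```

```bash
python3 -m inch '[[1,[0,0,0.05],0],[1,[0,0,0.05],0],[1,[0,0,0.05],0],[1,[0,0,0],0],[1,[0,0,0],0]]'
python3 -c "
from plant import ctrl;s=ctrl.state();print(s['tool_pos'],s['moment'],s['joint_pos'][5])"
```

```text
t: 9.85
tool_pos: [0.556, -0.0167, 0.1105]
ee_rot: [0.882, -0.471, 0.001, -0.0]
force: [2.0, -0.9, 11.6]
opening: 0.0435
gripper_force: 29.1
[ 0.55595669 -0.0167231   0.11045753] [ 0.02783975 -0.42061132  0.04364726] -2.307850890369268
```

The bolt is seated after dropping about 7.8 mm. q6 is -2.31, so I'll regrip at about -3.0 to get a full forward turn in one grip.

```bash
python3 -m inch '[[0.2,[0,0,-0.05],0],[0.2,[0,0,0],0],[0.2,[0,0,0],0],[0.2,[0,0,0],-0.019],[0.2,[0,0,0],-0.019],[0.2,[0,0,0],-0.019],[0.2,[0,0,0],-0.019],[0.2,[0,0,0],-0.019],[0.2,[0,0,0],-0.018],[0.2,[0,0,0],0],[0.2,[0,0,0],0]]'
python3 -m inch '[[0.5,[0,0,0],0],[0.7,[0,0,0],0],[1,[0,0,0],0],[1,[0,0,0],0],[1,[0,0,0],0],[1,[0,0,0],0],[1,[0,0,0],0]]' 30
python3 - <<'E'
from h import *
s=ctrl.state();print(s['tool_pos'],s['moment'],s['joint_pos'][5])
save('wrist','w3')
E
```

```text
t: 10.95
tool_pos: [0.5538, -0.0163, 0.1085]
ee_rot: [0.991, -0.135, -0.001, 0.0]
force: [0.2, -0.7, 0.3]
opening: 0.0684
gripper_force: 0.0
t: 11.65
tool_pos: [0.5545, -0.0162, 0.1091]
ee_rot: [0.991, -0.134, -0.0, -0.0]
force: [-1.4, 2.5, 0.4]
opening: 0.043
gripper_force: 30.4
[ 0.55453361 -0.01622039  0.10912127] [ 0.33364408  0.12976659 -0.01898696] -3.0191807333511993
```

View pics/w3.png

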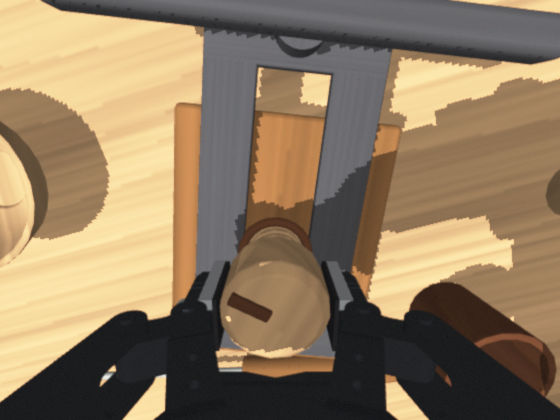

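The knob is regripped with q6 at -3.02; the rib is at (250,307). I'll turn forward, feeding down 8 mm per turn.

```bash
python3 -m inch '[[1,[0,0,0.0088],0.022],[1,[0,0,0.0088],0.022],[1,[0,0,0.0088],0.022],[1,[0,0,0.0088],0.022],[1,[0,0,0.0088],0.022],[1,[0,0,0.0088],0.022],[1,[0,0,0.0088],0.022],[1,[0,0,0.0088],0.022],[1,[0,0,0],0],[1,[0,0,0],0]]'
python3 -c "
from plant import ctrl;s=ctrl.state();print(s['moment'],s['joint_pos'][5])"
python3 -m inch '[[1,[0,0,0.0088],0.022],[1,[0,0,0.0088],0.022],[1,[0,0,0.0088],0.022],[1,[0,0,0.0088],0.022],[1,[0,0,0.0088],0.022],[1,[0,0,0.0088],0.022],[1,[0,0,0.0088],0.022],[1,[0,0,0.0088],0.022],[1,[0,0,0],0],[1,[0,0,0],0]]'
python3 -c "
from plant import ctrl;s=ctrl.state();print(s['moment'],s['joint_pos'][5])"
```

```text
t: 12.7
tool_pos: [0.5554, -0.0155, 0.1078]
ee_rot: [0.774, -0.633, -0.0, -0.001]
force: [2.1, 5.8, -0.7]
opening: 0.0432
gripper_force: 30.5
[ 1.07465449 -0.42232902  0.02711385] -1.9163316974725189
t: 13.7
tool_pos: [0.5564, -0.0157, 0.1066]
ee_rot: [-0.326, 0.945, 0.0, 0.002]
force: [4.4, 4.7, -1.9]
opening: 0.043
gripper_force: 30.7
[ 1.05002068 -0.75839789 -0.01510008] -0.8104676964507397
```

```bash
python3 -m inch '[[1,[0,0,0.01],0.022],[1,[0,0,0.01],0.022],[1,[0,0,0.01],0.022],[1,[0,0,0.01],0.022],[1,[0,0,0.01],0.022],[1,[0,0,0.01],0.022],[1,[0,0,0.01],0.022],[1,[0,0,0.01],0.022],[1,[0,0,0.01],0.022],[1,[0,0,0.01],0.022],[1,[0,0,0],0],[1,[0,0,0],0]]'
python3 -m inch '[[1,[0,0,0.01],0.022],[1,[0,0,0.01],0.022],[1,[0,0,0.01],0.022],[1,[0,0,0.01],0.022],[1,[0,0,0.01],0.022],[1,[0,0,0.01],0.022],[1,[0,0,0.01],0.022],[1,[0,0,0.01],0.022],[1,[0,0,0.01],0.022],[1,[0,0,0.01],0.022],[1,[0,0,0],0],[1,[0,0,0],0]]'
python3 - <<'E'
from h import *
s=ctrl.state();print(s['tool_pos'],s['moment'],s['joint_pos'][5])
save('wrist','w4')
E
```

```text
t: 14.9
tool_pos: [0.5567, -0.017, 0.1049]
ee_rot: [0.351, 0.937, 0.0, 0.002]
force: [5.0, 0.4, -2.7]
opening: 0.043
gripper_force: 30.7
t: 16.1
tool_pos: [0.5553, -0.0175, 0.1029]
ee_rot: [0.867, 0.498, -0.0, 0.001]
force: [2.2, -2.3, 1.0]
opening: 0.0428
gripper_force: 31.1
[ 0.55525149 -0.01749467  0.10286007] [-0.6592777  -0.59219295 -0.01557646] 1.9519880786429447
```

View pics/w4.png

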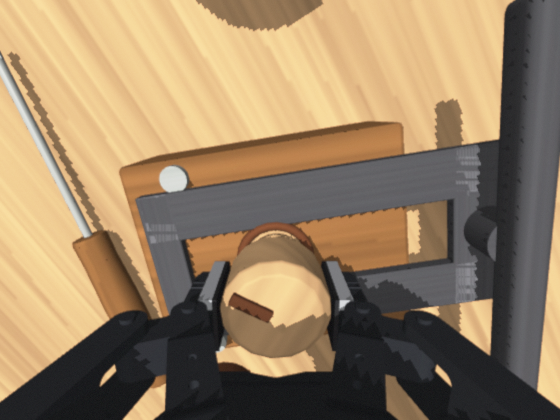

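The rib is unmoved in the grip at (250,307), so there was no slip. It has turned 4.97 rad and sunk 6.25 mm since the regrip. About 1.05 rad remains.

```bash
python3 -m inch '[[1,[0,0,0.0085],0.021],[1,[0,0,0.0085],0.021],[1,[0,0,0.0085],0.021],[1,[0,0,0.0085],0.021],[1,[0,0,0.0085],0.021],[1,[0,0,0.0085],0.021],[1,[0,0,0.0085],0.021],[1,[0,0,0.0085],0.021],[1,[0,0,0],0],[1,[0,0,0],0],[1,[0,0,0],0],[1,[0,0,0],0],[1,[0,0,0],0]]'
python3 - <<'E'
from h import *
s=ctrl.state();print(s['tool_pos'],s['moment'],s['qd'].round(3),s['joint_pos'][5])
save('side','s5');save('scene','c5')
a=np.load('pics/scene0.npz')['im'];b=np.load('pics/c5.npz')['im']
c=np.load('pics/s5.npz')['im']
cv2.imwrite('pics/end.png',np.hstack([cv2.resize(b,(400,300)),cv2.resize(c,(400,300))])[:,:,::-1])
E
```

```text
t: 17.45
tool_pos: [0.5545, -0.0165, 0.1011]
ee_rot: [1.0, -0.008, -0.0, 0.0]
force: [-0.6, -0.6, 5.2]
opening: 0.0429
gripper_force: 31.4
[ 0.55446035 -0.0164592   0.1011074 ] [-0.29684457  0.06497485 -0.0299867 ] [-0.    -0.    -0.002  0.002 -0.001  0.   ] 3.010996795219516
```

View pics/end.png

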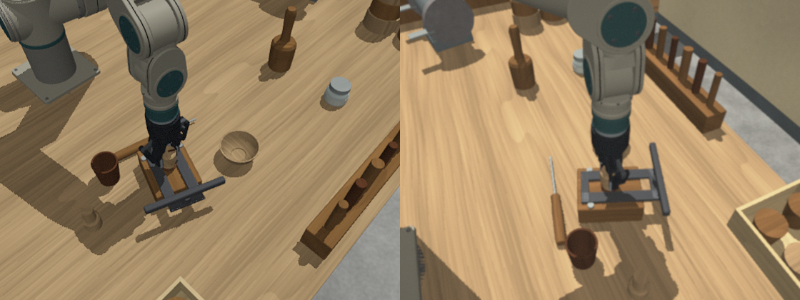

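The beaker (105,168), bowl (239,148), spare bolt (92,217) and gouge stand where they were, and the hand holds the knob still. The bolt has sunk 8 mm since the drop, about 15.6 mm in all.

```bash
python3 -c "
from plant import ctrl;print(ctrl.job_done())"
```

```text
the job is handed in; nothing more can be done
None
```

The job is handed in (verdict not shown): I turned the bolt back about 1.3 rad until it dropped, then forward 0.96 turn, to about 15.6 mm sunk by tool height, and the gripper still holds the knob still.

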